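Refit and clamp the waffle plate

ROBOT

A 6-joint arm with a two-finger parallel gripper is mounted at the origin on the work surface. World frame = base frame: x ahead of the robot, y to its left, z up, the work surface at z = 0. Lengths are in m, angles in rad, forces in N, time in s.
With the tool pointing down it reaches from about 0.3 to 0.825 m from the base axis. Payload 5.4 kg.
Tool frame: the origin (TCP) lies midway between the tips of the shut fingers; the grasp point (between the pads) lies 19 mm behind it (bot.tcp_to_grasp is the distance from the TCP to the grasp point, in m); y points along the fingers, z is the direction in which the jaws open and shut, and the axes are right-handed (so a half turn about y gives the same grasp; the last joint's range is limited). The gripper opens to 92 mm and grips with 3 to 60 N. Pads are 20 mm wide; open, the fingers measure 128 mm over their backs; the gripper's body (75 mm by 189 mm) begins 69 mm behind the grasp point.
Start: joints at [-0.21, 0.158, 1.597, -0, 1.386, -0.21], TCP at [0.575, -0, 0.215] pointing down, gripper open.
Joint ranges: [-2.91, 2.91], [-0.94, 2.29], [0.18, 2.7], [-1.29, 4.43], [0.17, 2.64], [-3, 3]. Speed limits (rad/s): [2.57, 2.57, 3.14, 3.14, 3.14, 3.14].

INTERFACE

Orientations are given as a 3x3 rotation matrix whose columns are the frame's x, y, z axes.
In Python, from rig import bot, effector, planner, cams, job, monitor gives the robot as it stands. The module is installed in compiled form; this text tells all that it offers. Calls block until the motion is done:
- bot.move_to(position, orientation): joint-space move of the TCP to a pose.
- bot.servo_line(position, rot=None, v=0.15, threshold=None): straight line of the TCP; rot=None keeps the orientation; v is the mean speed in m/s. With threshold (N) it stops when the force on the tool has changed by that much, and returns True; else False.
- bot.move_joints(angles): joint-space move.
- effector.gripper_to(opening, effort=None): finger opening in m; effort is the grip in N (None keeps the last); returns when the fingers have stopped.
- bot.wait(seconds).
- planner.ik(position, orientation): joint angles nearest the present ones, or None.
- cams.get_image(name): name is "scene" or "side" or "wrist"; returns a dict with "frame" (420x560x3 uint8, red, green, blue), "K" (3x3 intrinsics, pixels), "xyz" and "rotation" of the camera in the world; the wrist camera has in their place "T_tool_cam" (4x4, takes a point from camera to tool coordinates, whose origin is the TCP and whose axes are the tool frame's). Camera axes: x right, y down, z forward; pixel columns grow to the right and rows downward; lengths in m; the calibration is good to about 2 mm. The wrist camera is an equidistant fisheye: a pixel r from the principal point sees the ray r / f radians off the axis. A picture is of the moment at which its call begins: read the wrist's pose just before it. There is no depth.
A pose or a line that the arm cannot do raises bot.Unreachable and nothing moves.
- job.job_done(): hands the job in, once; it reports no verdict.
Readings, each from a call of its own:
- monitor.read_t(): time.
- monitor.read_joints(): joint angles.
- monitor.read_joint_vel(): joint speeds.
- monitor.read_tau(): joint torques, N m.
- monitor.read_ee_pos(): TCP position.
- monitor.read_tool_rot(): TCP orientation.
- monitor.read_wrist_force(): force on the tool from outside, world axes, zero at the start.
- monitor.read_wrist_torque(): the same for the moment, N m.
- monitor.read_grip_width(): finger opening in m.
Only numpy, scipy, OpenCV 4.12 (cv2) and the standard library are available. Lean on these libraries where they do the work, as an engineer would, in place of code of your own. Each camera call takes 0.05 s, during which the arm holds its last target. There are 200 camera calls.

TASK

Take the loose waffle plate off the wire rack and set it down gently, grid side up, squarely on the waffle iron's heater block so that their edges are flush all round. Then lock it with the three black clamp knobs, turning each clockwise as far as it goes: first the single knob at one end of the plate, and only then the two facing each other across the other end. Leave the brush on the rack and the jar beside it where they are.

Things in the scene. Friction and masses are not known exactly. Their poses are not given: they have to be found in the camera images.
- plate: the loose waffle plate, dark cast aluminium, a flat bar 56 mm wide (x), 170 mm long (y), 14 mm thick, with a grid of small raised pads on its upper face; 0.36 kg or so. Origin: centre of the underside, z up. The same when turned half round. It lies grid side up on the wire rack, whose top is 22 mm above the table
- iron: the waffle iron, a low steel box 200 x 260 mm, 60 mm high, its upper half removed, fixed to the table. Origin: centre of its underside, same axes as 'bed'. On its deck: the heater block and three clamp knobs, one beyond the block's +y end (103 mm from the centre) and a pair beside the block near the other end (y = -62 mm, x = -46 and +46 mm)
- bed (a point): centre of the top face of the bare dull grey heater block on the iron: 56 mm (x) by 170 mm (y), as the plate, 16 mm proud of the deck, its top 76 mm above the table. z up, +y points to the single knob's end. With the plate seated, the clamp tongues pass about 2 mm above it
- clamp_end (a joint): turn of the single knob at the +y end of the block, rad: 0 fully open (tongue alongside the heater block's edge), 1.5 is the end stop (tongue over the block, pointing straight at it). Grows as the knob turns clockwise seen from above; it stays where it is left. Starts between 0 and 0.3.
- clamp_end_grip (a point): the single knob at the +y end of the block: black upright wing 34 mm long, 13 mm thick, 36 mm tall, on a 24 mm round collar and a steel tongue 10 mm wide reaching 26 mm from the axis. This point: on the turning axis, 12 mm below the wing's top, 126 mm above the table, 50 mm above 'bed'. x: along the wing, to the tongue's tip; y: across the wing; z: up
- clamp_front (a joint): turn of the knob of the pair on the robot's side of the block, rad: 0 fully open (tongue alongside the heater block's edge), 1.5 is the end stop (tongue over the block, pointing straight at it). Grows as the knob turns clockwise seen from above; it stays where it is left. Starts between 0 and 0.3.
- clamp_front_grip (a point): the knob of the pair on the robot's side of the block: black upright wing 34 mm long, 13 mm thick, 36 mm tall, on a 24 mm round collar and a steel tongue 10 mm wide reaching 26 mm from the axis. This point: on the turning axis, 12 mm below the wing's top, 126 mm above the table, 50 mm above 'bed'. x: along the wing, to the tongue's tip; y: across the wing; z: up
- clamp_back (a joint): turn of the knob of the pair on the side away from the robot, rad: 0 fully open (tongue alongside the heater block's edge), 1.5 is the end stop (tongue over the block, pointing straight at it). Grows as the knob turns clockwise seen from above; it stays where it is left. Starts between 0 and 0.3.
- clamp_back_grip (a point): the knob of the pair on the side away from the robot: black upright wing 34 mm long, 13 mm thick, 36 mm tall, on a 24 mm round collar and a steel tongue 10 mm wide reaching 26 mm from the axis. This point: on the turning axis, 12 mm below the wing's top, 126 mm above the table, 50 mm above 'bed'. x: along the wing, to the tongue's tip; y: across the wing; z: up
- brush: bystander: a brush 170 mm long lying on the rack beside the plate
- jar: bystander: an amber jar with a steel lid, 52 mm across, 75 mm tall, standing between rack and iron
Mind the look-alikes: they are no part of the job. Leave any purple look-alike of the plate alone.

How it is judged:
On the way, in this order (a step that is already met when the one before it is completed fails the run):
1. the plate lies squarely on the heater block and is let go (horizontal distance between plate and bed below 0.005 m and angle between the y axis of plate and the y axis of bed, either way round below 0.06 rad and z of plate in the frame of bed between -0.003 and 0.003 m and angle between plate's own z axis and vertical below 0.05 rad and contact force between the fingers and plate below 0.3 N), for 0.2 s.
2. the single end knob is at its stop, the plate still in place (horizontal distance between plate and bed below 0.005 m and angle between the y axis of plate and the y axis of bed, either way round below 0.06 rad and z of plate in the frame of bed between -0.003 and 0.003 m and angle between plate's own z axis and vertical below 0.05 rad and value of joint clamp_end above 1.42 rad), for 0.1 s.
3. both knobs of the pair are at their stops (horizontal distance between plate and bed below 0.005 m and angle between the y axis of plate and the y axis of bed, either way round below 0.06 rad and z of plate in the frame of bed between -0.003 and 0.003 m and angle between plate's own z axis and vertical below 0.05 rad and value of joint each of clamp_front, clamp_back above 1.42 rad), for 0.1 s.
At the end, for the whole second after the job is handed in: The plate rests at ease, grid side up, on the heater block: centre within 5 mm, direction within 0.06 rad (either way round), height within 3 mm, level; all three clamp knobs stand beyond 1.42 rad of their 1.5 rad travel (all of step 3 and contact force between the fingers and plate below 0.3 N and linear speed of plate below 0.02 m/s and value of joint clamp_end above 1.42 rad); the robot touches nothing.
It fails at once if a knob of the pair is turned up (past 0.8 rad) before the single end knob is at its stop (1.35 rad) (value of joint clamp_end below 1.35 rad and value of joint any of clamp_front, clamp_back above 0.8 rad).
It fails at once if the plate is dropped (falls out of the fingers faster than 0.6 m/s) (contact force between the fingers and plate below 0.3 N and linear speed of plate above 0.6 m/s).
It fails at once if the brush or the jar is moved by more than 40 mm (distance of any of brush, jar from where it was at the start of the episode above 0.04 m).
It also fails if it takes over 64 s, if anything falls off the work surface, if the arm or the gripper's body presses on something with over 40 N, if the wrist force passes 120 N, or if a joint passes its speed limit or range.

## Working session

There is one attempt and no reset: what is moved stays moved. The work goes in short steps, each a Python script; the robot and the scene stay as the last script left them, time stands still between calls to the robot, and variables do not carry over. Pictures are saved under pics/ and viewed, about 8 in all and at most 12, crops included, and the job is handed in when it is done.

```bash
mkdir -p pics
python3 - <<'E'
from rig import bot, effector, planner, cams, job, monitor
import cv2,pickle
d={}
for n in ["scene","side","wrist"]:
    p=(monitor.read_ee_pos(),monitor.read_tool_rot()); c=cams.get_image(n); c["tcp"]=p; d[n]=c
    cv2.imwrite(f"pics/{n}0.png",c["frame"][:,:,::-1])
    print(n,{k:v for k,v in c.items() if k!="frame"})
pickle.dump(d,open("d0.pkl","wb")); print(monitor.read_t(),bot.tcp_to_grasp)
E
```

```text
scene {'K': array([[418.60432664,   0.        , 278.69886392],
       [  0.        , 418.60432664, 206.75392805],
       [  0.        ,   0.        ,   1.        ]]), 'xyz': array([ 0.87040786, -0.32733911,  0.87381018]), 'rotation': array([[ 0.69868454,  0.60146422, -0.38740251],
       [ 0.71542801, -0.58862461,  0.37640913],
       [-0.00163803, -0.54014984, -0.84156727]]), 'tcp': (array([5.74391609e-01, 1.04117857e-04, 2.13641146e-01]), array([[-1.00113692e-05, -1.77372614e-03,  9.99998427e-01],
       [-9.99999932e-01,  3.68257678e-04, -9.35819498e-06],
       [-3.68240500e-04, -9.99998359e-01, -1.77372971e-03]]))}
side {'K': array([[426.84135912,   0.        , 277.71017587],
       [  0.        , 426.84135912, 212.67537058],
       [  0.        ,   0.        ,   1.        ]]), 'xyz': array([ 0.25944885, -0.65366559,  0.87924805]), 'rotation': array([[ 0.93934357, -0.24895309,  0.23591528],
       [-0.34283252, -0.7015484 ,  0.62473651],
       [ 0.0099759 , -0.66772165, -0.74434419]]), 'tcp': (array([5.74380283e-01, 1.08529478e-04, 2.13639051e-01]), array([[ 1.84359194e-05, -1.
[... 237 characters left out ...]
 , 325.1922621 , 212.53618579],
       [  0.        ,   0.        ,   1.        ]]), 'T_tool_cam': array([[-2.62974893e-04,  9.61492564e-01,  2.74830820e-01,
        -7.71330341e-02],
       [ 1.65554192e-05, -2.74830825e-01,  9.61492599e-01,
        -1.68174250e-01],
       [ 9.99999965e-01,  2.57398352e-04,  5.63556942e-05,
        -3.66212908e-05],
       [ 0.00000000e+00,  0.00000000e+00,  0.00000000e+00,
         1.00000000e+00]]), 'tcp': (array([5.74452244e-01, 1.22252073e-04, 2.13737878e-01]), array([[ 4.95044198e-05, -1.62406521e-03,  9.99998680e-01],
       [-9.99999942e-01,  3.35772005e-04,  5.00497987e-05],
       [-3.35852845e-04, -9.99998625e-01, -1.62404849e-03]]))}
0.15 0.0187
```

View pics/scene0.png

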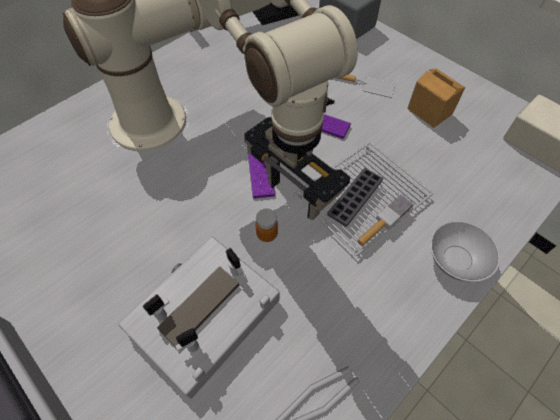

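View pics/wrist0.png

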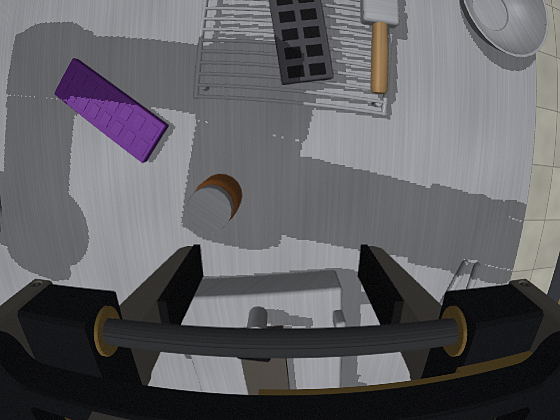

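Scene view: the dark plate is on the rack at (355,195) with the brush beside it at (385,220). The purple look-alikes are at (262,175) and (335,125), so they are excluded. The block is at (200,307), the knobs at (233,258) for the single and (154,303), (187,337) for the pair, and the jar at (266,225). The wrist view shows the dark plate at (300,35) and the purple one at (110,110).

```bash
cat > h.py <<'E'
import numpy as np, cv2, pickle
from scipy.optimize import least_squares
def cam_pose(c):
    if "T_tool_cam" in c:
        T=np.eye(4); T[:3,3],T[:3,:3]=c["tcp"]; T=T@c["T_tool_cam"]; return T[:3,:3],T[:3,3]
    return np.array(c["rotation"]),np.array(c["xyz"])
def ray(c,u,v):
    K=c["K"]; x=(u-K[0,2])/K[0,0]; y=(v-K[1,2])/K[1,1]
    if "T_tool_cam" in c:
        r=np.hypot(x,y); s=np.sin(r)/r if r>1e-9 else 1; d=np.array([x*s,y*s,np.cos(r)])
    else: d=np.array([x,y,1])
    R,t=cam_pose(c); return R@d,t
def onz(c,u,v,z):
    d,t=ray(c,u,v); return t+d*(z-t[2])/d[2]
def proj(c,P):
    R,t=cam_pose(c); p=R.T@(np.asarray(P)-t); K=c["K"]
    if "T_tool_cam" in c:
        q=np.hypot(p[0],p[1]); th=np.arctan2(q,p[2]); s=th/max(q,1e-9); x,y=p[0]*s,p[1]*s
    else: x,y=p[0]/p[2],p[1]/p[2]
    return np.array([K[0,0]*x+K[0,2],K[1,1]*y+K[1,2]])
def down(yaw):
    """tool pointing down, jaw axis (tool z) at world angle yaw"""
    z=np.array([np.cos(yaw),np.sin(yaw),0]); y=np.array([0,0,-1.]); return np.c_[np.cross(y,z),y,z]
def snap(n,f=None):
    from rig import cams,monitor
    p=(monitor.read_ee_pos(),monitor.read_tool_rot()); c=cams.get_image(n); c["tcp"]=p
    if f: pickle.dump(c,open(f+".pkl","wb")); cv2.imwrite(f"pics/{f}.png",c["frame"][:,:,::-1])
    return c
E
python3 - <<'E'
from h import *
from rig import monitor
d=pickle.load(open("d0.pkl","rb")); s=d["scene"]
for n,u,v,z in [("plate",355,195,.036),("bed",200,305,.076),("kend",233,258,.126),("kA",154,303,.126),("kB",187,337,.126),("jar",266,216,.075),("purp",262,175,.01)]: print(n,onz(s,u,v,z).round(3))
im=s["frame"][:,:,::-1]
big=cv2.resize(im[225:400,105:295],None,fx=3,fy=3,interpolation=cv2.INTER_CUBIC); cv2.imwrite("pics/c1.png",big)
E
```

```text
plate [0.59  0.203 0.036]
bed [ 0.559 -0.242  0.076]
kend [ 0.549 -0.141  0.126]
kA [ 0.516 -0.306  0.126]
kB [ 0.609 -0.3    0.126]
jar [ 0.5   -0.008  0.075]
purp [0.373 0.096 0.01 ]
```

View pics/c1.png

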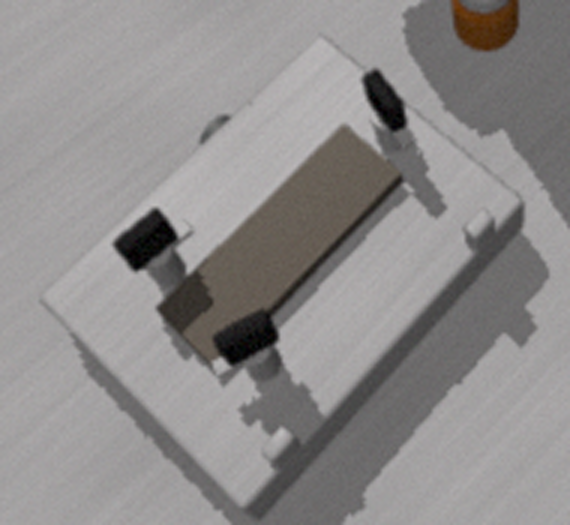

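The crop shows a bare block with the single knob at the +y end (385,100) and the pair at (145,238) and (245,335). All tongues are near open. The measured spacings match the text: the pair is 93 mm apart and the end knob about 101 mm from centre. Next I'll take close wrist views.

Run:
```python
from h import *
from rig import bot,monitor
print(monitor.read_t())
bot.move_to([0.559,-0.29,0.29],down(0)); bot.wait(.3); snap("wrist","wi"); print(monitor.read_t())
bot.move_to([0.59,0.15,0.25],down(0)); bot.wait(.3); snap("wrist","wp"); snap("scene","s1");snap("side","d1"); print(monitor.read_t(), monitor.read_joints())
a=[cv2.imread(f"pics/{n}.png") for n in("wi","wp")]
cv2.imwrite("pics/both.png",cv2.resize(np.vstack([x[:300] for x in a]),None,fx=1,fy=1))
```

```text
0.15
1.65
3.725 [ 5.03682388e-02  2.23932232e-01  1.45213901e+00 -1.58705451e-05
  1.46556143e+00  5.06748619e-02]
```

View pics/both.png

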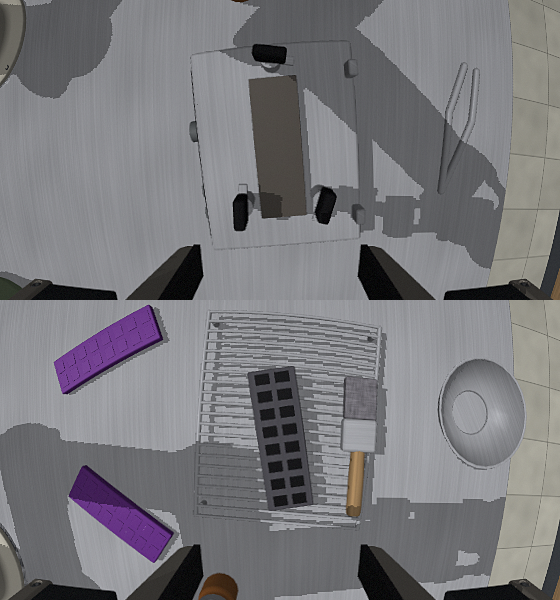

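```bash
cat >> h.py <<'E'
def rect(c,cx,cy,z,w,h,s):
    """metric top view; w,h in m, s px/mm; col->+x, row->-y"""
    W,H=int(w*1e3*s),int(h*1e3*s); m=np.zeros((H,W,2),np.float32)
    for i in range(H):
        for j in range(W): m[i,j]=proj(c,[cx-w/2+j/(1e3*s),cy+h/2-i/(1e3*s),z])
    return cv2.remap(c["frame"][:,:,::-1].copy(),m,None,cv2.INTER_CUBIC)
E
python3 - <<'E'
from h import *
wi,wp=[pickle.load(open(f+".pkl","rb")) for f in("wi","wp")]
def fit(c,C,z,kind,view):
    s=4;w,h=.12,.22;r=rect(c,*C,z,w,h,s).astype(int)
    if kind=="block": m=(r[...,2]-r[...,0]>10)&(r.sum(2)>90)&(r.sum(2)<390)
    else: m=r.max(2)<105
    m=cv2.morphologyEx(m.astype(np.uint8),cv2.MORPH_CLOSE,np.ones((45,45)) if kind=="plate" else np.ones((9,9)))
    m=cv2.morphologyEx(m,cv2.MORPH_OPEN,np.ones((61,61)) )
    n,l,st,_=cv2.connectedComponentsWithStats(m); k=1+np.argmax(st[1:,4]); 
    q=cv2.findContours((l==k).astype(np.uint8),0,2)[0][0]; (u,v),(a,b),t=cv2.minAreaRect(q)
    print(kind,"ctr",C[0]-w/2+u/4e3,C[1]+h/2-v/4e3,"size",a/4,b/4,"ang",t)
    r=r.astype(np.uint8).copy(); cv2.drawContours(r,[cv2.boxPoints(((u,v),(a,b),t)).astype(int)],0,(0,0,255),1)
    return cv2.resize(r,None,fx=.625,fy=.625,interpolation=cv2.INTER_AREA)
A=fit(wi,(.559,-.242),.076,"block",1);B=fit(wp,(.59,.203),.036,"plate",1)
C=rect(wi,.559,-.22,.138,.12,.22,2.5)[:A.shape[0]]
cv2.imwrite("pics/fit.png",np.hstack([A[:550],B[:550],C[:550,:200]]))
cv2.imwrite("pics/fit.png",cv2.resize(np.hstack([A[:550,:300],B[:550,:300],C[:550,:300]]),None,fx=.88,fy=.88))
E
```

```text
Traceback (most recent call last):
ValueError: attempt to get argmax of an empty sequence
```

```bash
cat > fit.py <<'E'
from h import *
def fit(c,C,z,kind):
    s=4;w,h=.12,.24;r=rect(c,*C,z,w,h,s).astype(int)
    sat=r[...,2]-r[...,0]; br=r.sum(2)
    m=(sat>6)&(br<400) if kind=="block" else br<270
    m=m.astype(np.uint8)
    k=25 if kind=="plate" else 9
    m=cv2.morphologyEx(m,cv2.MORPH_CLOSE,np.ones((k,k)))
    m=cv2.morphologyEx(m,cv2.MORPH_OPEN,np.ones((61,61)))
    n,l,st,_=cv2.connectedComponentsWithStats(m)
    o=r.astype(np.uint8).copy(); info=None
    if n>1:
        q=cv2.findContours((l==1+np.argmax(st[1:,4])).astype(np.uint8),0,2)[0][0]; (u,v),(a,b),t=cv2.minAreaRect(q)
        if a>b: a,b,t=b,a,t-90
        info=(C[0]-w/2+u/4e3,C[1]+h/2-v/4e3,-t); print(kind,"ctr",info[:2],"size",a/4,b/4,"yaw deg",-t)
        cv2.drawContours(o,[cv2.boxPoints(((u,v),(a,b),t)).astype(int)],0,(0,0,255),1)
    else: print(kind,"none",sat.max(),r[480,240])
    return cv2.resize(o,None,fx=.55,fy=.55,interpolation=cv2.INTER_AREA),info
E
python3 - <<'E'
from fit import *
wi,wp=[pickle.load(open(f+".pkl","rb")) for f in("wi","wp")]
print(wi["frame"][145:150:2,280],wp["frame"][130,270:300:5].tolist(),[wp["frame"][190,x].tolist() for x in(255,262,268,290)])
A,_=fit(wi,(.559,-.242),.076,"block");B,_=fit(wp,(.59,.203),.036,"plate")
C=cv2.resize(rect(wi,.559,-.23,.138,.12,.24,4),None,fx=.55,fy=.55)
cv2.imwrite("pics/fit.png",np.hstack([A,B,C]))
E
```

```text
[[78 73 67]
 [77 74 69]
 [77 73 67]] [[22, 21, 25], [23, 21, 23], [74, 73, 80], [26, 24, 26], [26, 27, 29], [24, 24, 25]] [[106, 107, 111], [168, 169, 176], [74, 75, 80], [73, 72, 79]]
block ctr (0.5566515350341797, -0.24210128784179685) size 55.09797286987305 167.9698028564453 yaw deg 4.8990936279296875
plate ctr (0.5916553115844727, 0.20544364166259765) size 59.34976577758789 173.65074157714844 yaw deg 7.489471435546875
```

View pics/fit.png

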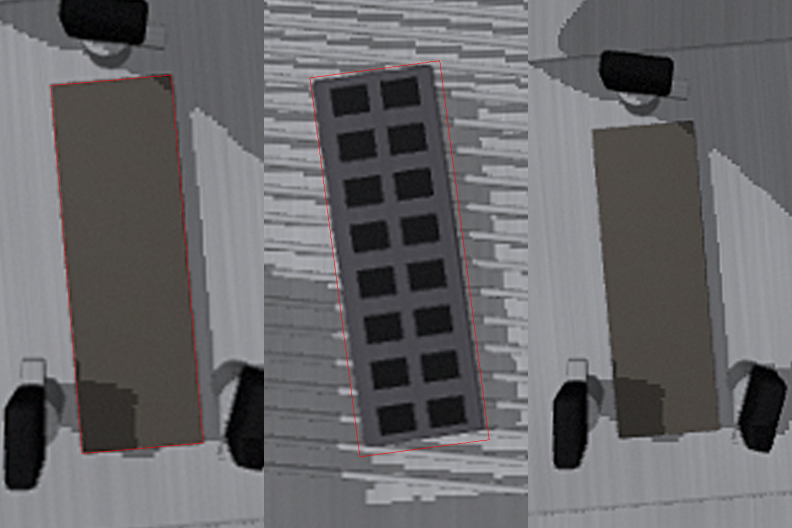

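The block fit sits on its edges (55x168 mm, yaw 4.9°), and the knobs agree with it. The plate box took in some shadow; by eye the plate centre is about (0.5916, 0.207) with yaw about 8°. I'll refine that fit and then pick.

Run:
```python
from fit import *
from rig import bot,effector,monitor
c=pickle.load(open("wp.pkl","rb"))
C=(.5916,.206)
r=rect(c,*C,.036,.12,.24,4).astype(float).sum(2)
r=cv2.GaussianBlur(r,(0,0),1.5)
# fit: rectangle outline, maximise outside-minus-inside brightness along sides
def sc(p):
    x,y,a,k=p; ca,sa=np.cos(a),np.sin(a); tot=0
    for (n,L,H) in (((1,0),.028,.085),((-1,0),.028,.085),((0,1),.085,.028),((0,-1),.085,.028)):
        n=np.array(n); t=np.array([-n[1],n[0]]); s=np.linspace(-.92,.92,200)*H*k
        g=[]
        for o in(.0012,-.0012):
            P=(n*(L*k+o))[:,None]+t[:,None]*s; X=x+ca*P[0]-sa*P[1]; Y=y+sa*P[0]+ca*P[1]
            u=((X-C[0]+.06)*4e3).astype(np.float32);v=((C[1]+.12-Y)*4e3).astype(np.float32)
            g.append(cv2.remap(r.astype(np.float32),u[None],v[None],1)[0])
        tot+=np.mean(np.clip(g[0]-g[1],-150,150))
    return -tot
from scipy.optimize import differential_evolution as de
b=de(sc,[(.585,.598),(.198,.214),(.09,.19),(.96,1.03)],seed=1,maxiter=80)
print(b.x,b.fun); x,y,a,k=b.x
if not (.96<k<1.03 and abs(x-.5916)<.004 and abs(y-.2065)<.005): raise SystemExit("check")
effector.gripper_to(.075,25)
bot.move_to([x,y,.10],down(a)); bot.servo_line([x,y,.045],v=.12)
print(bot.servo_line([x,y,.0245],v=.04,threshold=6),monitor.read_ee_pos(),monitor.read_t())
effector.gripper_to(.04,30); print(monitor.read_grip_width(),monitor.read_wrist_force())
bot.servo_line([x,y,.06],v=.05); print(monitor.read_grip_width(),monitor.read_wrist_force(),monitor.read_t())
snap("side","g1");snap("wrist","g1w")
np.save("pick.npy",b.x)
A=cv2.imread("pics/g1.png");B=cv2.imread("pics/g1w.png");cv2.imwrite("pics/g.png",np.vstack([A[:300],B[:300]]))
```

```text
[0.59116593 0.20689424 0.14313467 0.99306261] -547.94324
False [0.59116373 0.20691653 0.02441505] 6.1167
0.05558044047410718 [ 0.73196712 -0.52970305  1.2653886 ]
0.05558098491529429 [-0.36292726  0.08303805 -2.90530678] 7.4
```

View pics/g.png

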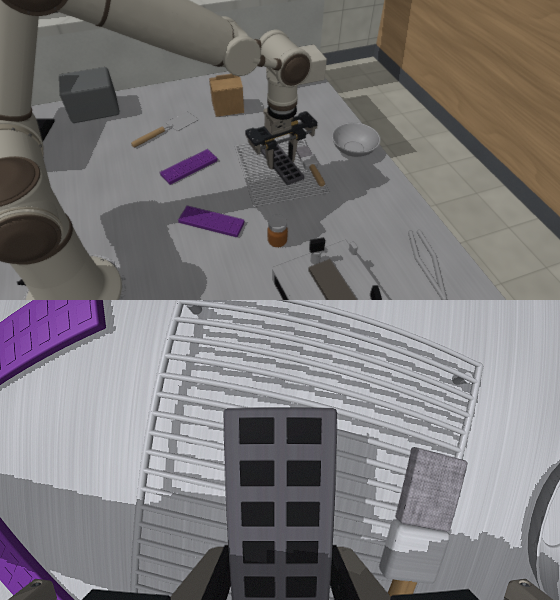

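The plate is held square in the fingers at 55.6 mm, with about 3 N of weight. Its far end shows at rows 108 (columns 224–336), and the brush is undisturbed. Next I'll cross-check the block pose from the other cameras and the plate's offset along the fingers.

Run:
```python
from fit import *
for f in("wi","s1","d1"):
    c=pickle.load(open(f+".pkl","rb")); print(f); o,i=fit(c,(.5567,-.242),.076,"block"); cv2.imwrite(f"pics/b_{f}.png",o)
cv2.imwrite("pics/b.png",np.hstack([cv2.imread(f"pics/b_{f}.png") for f in("s1","d1")]))
c=pickle.load(open("g1w.pkl","rb")); p,R=c["tcp"]
for u,v in((224,108),(336,108)): print("end corner in tool",R.T@(onz(c,u,v,p[2]+.0116)-p))
```

```text
wi
block ctr (0.5566418754577637, -0.24209591674804687) size 55.1296501159668 167.9857940673828 yaw deg 4.922416687011719
s1
block ctr (0.55739038772583, -0.2425525665283203) size 59.541603088378906 170.1741485595703 yaw deg 5.0995025634765625
d1
block ctr (0.5561651794433593, -0.24158440399169923) size 58.39748001098633 172.6470489501953 yaw deg 4.753265380859375
end corner in tool [-0.08437758 -0.01157492 -0.02691616]
end corner in tool [-0.08438798 -0.0116255   0.02664367]
```

View pics/b.png

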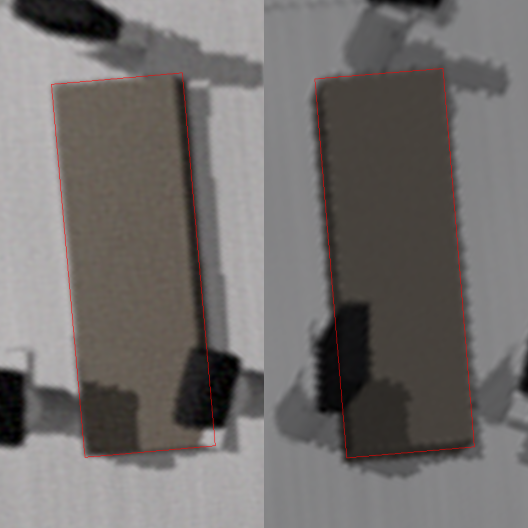

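Run:
```python
from h import *
from rig import bot,effector,monitor
x,y,a=.5566,-.2420,.0859
p=monitor.read_ee_pos()
bot.servo_line([p[0],p[1],.20],v=.2); bot.move_to([x,y,.20],down(a)); bot.wait(.2)
bot.servo_line([x,y,.10],v=.12); bot.wait(.2); print(monitor.read_wrist_force(),monitor.read_ee_pos())
print(bot.servo_line([x,y,.0765],v=.02,threshold=4),monitor.read_ee_pos(),monitor.read_wrist_force(),monitor.read_grip_width(),monitor.read_t())
effector.gripper_to(.068); bot.wait(.3); print(monitor.read_wrist_force())
bot.servo_line([x,y,.16],v=.1); bot.move_to([x,y-.05,.27],down(a)); bot.wait(.3)
snap("wrist","w2");snap("scene","s2");print(monitor.read_t())
c=pickle.load(open("w2.pkl","rb"));A=rect(c,x,y+.01,.090,.14,.24,2.4);d=pickle.load(open("s2.pkl","rb"));B=rect(d,x,y+.01,.083,.14,.24,2.4)
cv2.imwrite("pics/pl.png",np.hstack([A,B]))
```

```text
[ 0.1539893  -0.48682958 -2.32303622] [ 0.55714274 -0.24239627  0.10099376]
True [ 0.55645136 -0.24188755  0.07876971] [-0.62953476 -0.07939674  5.55899086] 0.05552980844477928 12.35
[-0.08807059 -0.38711493 -0.37172484]
14.9667
```

View pics/pl.png

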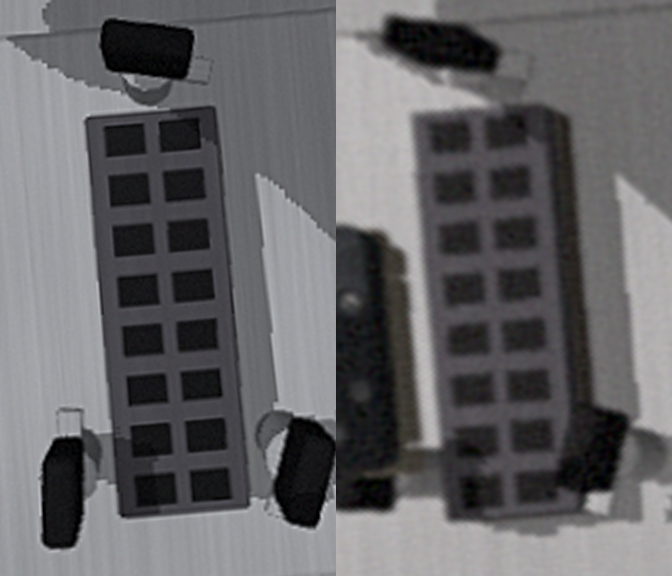

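The plate is seated: contact came at TCP 78.8 mm against 78.4 expected. From the corners (86,117), (214,107), (248,505), (121,515), its centre is within about 0.5 mm of the bed, yaw is 4.9°, and the side faces are flush. The end knob's wing is at about -5°. Now I'll turn it.

```bash
cat > knob.py <<'E'
from h import *
from rig import bot,effector,monitor
BX,BY,A=.5566,-.2420,.0859
def knob(lx,ly,tongue0,q0,name):
    """tongue0: tongue direction at q=0 in the bed frame"""
    x=BX+np.cos(A)*lx-np.sin(A)*ly; y=BY+np.sin(A)*lx+np.cos(A)*ly
    full=A+(tongue0+np.pi/2); full=(full+np.pi/2)%np.pi-np.pi/2   # jaw yaw at q=0
    if full<-.5: full+=np.pi
    effector.gripper_to(.042,20)
    bot.move_to([x,y,.19],down(full-q0)); bot.servo_line([x,y,.15],v=.15)
    hit=bot.servo_line([x,y,.108],v=.06,threshold=6); print(name,"xy",x,y,"hit",hit,monitor.read_ee_pos())
    if hit: bot.servo_line([x,y,.16],v=.1); return False
    effector.gripper_to(.005,25); print("width",monitor.read_grip_width(),monitor.read_wrist_force())
    j=np.array(monitor.read_joints()); z=lambda:np.arctan2(*np.array(monitor.read_tool_rot())[1::-1,2]); y0=z()
    print("j6",j[5],"yaw",y0)
    for q in list(np.arange(q0+.3,1.35,.3))+[1.38,1.44,1.48,1.52,1.56]:
        j2=j.copy(); j2[5]=j[5]+(q-q0); bot.move_joints(j2); T=monitor.read_wrist_torque()
        print("q",round(full-z(),3),"T",np.round(T,2),"F",np.round(monitor.read_wrist_force(),1))
        if q>1.4 and abs(T[2]-(Tp:=T[2] if q<=1.38 else Tp0))>1.0: break
        if q<=1.38: Tp0=T[2]
    effector.gripper_to(.042); bot.servo_line([x,y,.17],v=.12); print("t",monitor.read_t()); return True
E
python3 - <<'E'
from knob import *
knob(0,.103,0,.18,"end")
bot.move_to([BX,BY-.05,.27],down(A)); bot.wait(.3); c=snap("wrist","w3"); print(monitor.read_t())
cv2.imwrite("pics/k1.png",np.hstack([rect(c,BX,BY+.01,.138,.14,.24,2.4),rect(c,BX,BY+.01,.09,.14,.24,2.4)]))
E
```

```text
end xy 0.5477631769025006 -0.13937977510478988 hit False [ 0.54802717 -0.13953784  0.10831169]
width 0.012516238551016409 [-0.02449486  2.16925167  2.01119074]
j6 -1.939687264497157 yaw 1.4767606035743035
q 0.477 T [ 0.24 -0.02 -0.07] F [-0.5  1.2  1. ]
q 0.775 T [ 0.26 -0.06 -0.11] F [-0.5  1.6  0.1]
q 1.075 T [ 0.23 -0.07 -0.1 ] F [-0.   1.6  1. ]
q 1.374 T [ 0.23 -0.06 -0.09] F [0.1 1.4 0. ]
q 1.436 T [ 0.29 -0.18 -0.08] F [0.5 1.7 1.4]
q 1.477 T [ 0.31 -0.08 -0.09] F [0.5 1.9 0.9]
q 1.518 T [ 0.33 -0.13 -0.05] F [-0.3  2.6  0.8]
q 1.558 T [ 0.32 -0.11 -0.12] F [1.  1.5 1.2]
t 22.25
23.3583
```

View pics/k1.png

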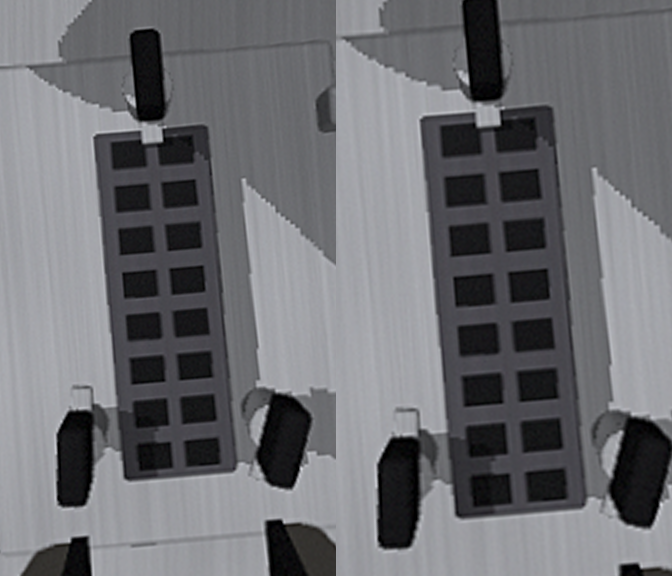

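The end knob's wing at (147,75) is now parallel to the block and its tongue lies over the plate end. No stop torque was felt: "straight at the block" is 1.5, so my angle scale reads 0.07 high and the knob is at about 1.49. I'll press it on to the stop and then do the pair with the extended range.

```bash
sed -i 's/+\[1.38,1.44,1.48,1.52,1.56\]/*(q0<1)+[1.45]*(q0<1)+[1.56,1.6,1.63,1.66]/; s/q>1.4 and/q>1.5 and/; s/if q<=1.38 else Tp0/if 0 else Tp0/; s/if q<=1.38: Tp0/if q<=1.5: Tp0/; s/z=lambda/Tp0=monitor.read_wrist_torque()[2]; z=lambda/' knob.py
python3 - <<'E'
from knob import *
print(knob(0,.103,0,1.55,"end"))
bot.move_to([BX,BY,.24],down(A))
if knob(-.046,-.062,np.pi/2,.10,"front"): bot.servo_line([BX,BY-.06,.2],v=.15)
E
```

```text
end xy 0.5477631769025006 -0.13937977510478988 hit False [ 0.548011   -0.13946577  0.10828078]
width 0.012610956678619022 [ 1.65359537 -0.25981887  1.21240962]
j6 -0.5697574178291979 yaw 0.10683364645505257
q 1.56 T [-0.03 -0.05 -0.03] F [ 0.8  0.1 -0.2]
q 1.598 T [ 0.01 -0.04  0.6 ] F [0.3 0.3 0.3]
q 1.628 T [ 0.12 -0.09  0.69] F [0.  1.6 0.3]
q 1.658 T [ 0.04 -0.06  0.77] F [-0.   0.   0.6]
t 28.3583
True
front xy 0.5160888610375272 -0.3077179398639611 hit False [ 0.51631611 -0.30792371  0.10832491]
width 0.012946371897691931 [ 0.3182154  -0.15873309  1.25616506]
j6 -0.7243531592601741 yaw -0.014257612257480937
q 0.397 T [ 0.08  0.2  -0.12] F [-1.5 -0.2  0.6]
q 0.695 T [ 0.12  0.43 -0.04] F [-1.4  0.1  2.2]
q 0.995 T [ 0.24  0.57 -0.11] F [-2.3  1.5  2.2]
q 1.294 T [ 0.42  0.76 -0.09] F [-3.2  2.   3.4]
q 1.444 T [ 0.55  0.9  -0.09] F [-5.5  2.9  4.1]
q 1.554 T [ 0.5   0.93 -0.07] F [-5.   2.9  4.6]
q 1.593 T [0.58 0.85 0.37] F [-4.7  2.3  3.4]
q 1.622 T [0.58 0.83 0.6 ] F [-4.6  2.9  4.3]
q 1.652 T [0.58 0.92 0.75] F [-3.3  1.9  3.3]
t 35.4917
```

The stop was felt on both, with torque rising at about 1.57 on my scale. Now the back knob.

Run:
```python
from knob import *
print(knob(.046,-.062,-np.pi/2,.30,"back"))
bot.move_to([BX,BY-.05,.27],down(A)); bot.wait(.3); c=snap("wrist","w4"); s=snap("scene","s4"); print(monitor.read_t())
cv2.imwrite("pics/k2.png",np.hstack([rect(c,BX,BY+.01,.09,.14,.24,2.4),s["frame"][150:390,100:450,::-1].copy().repeat(1,0) if 0 else cv2.resize(s["frame"][120:400,100:320,::-1],(452,576))]))
```

```text
back xy 0.607749644439074 -0.29982485515551516 hit False [ 0.60800339 -0.30001078  0.10838506]
width 0.012869491271403941 [-0.50181513  0.09274246  1.74201397]
j6 -0.42213886153667046 yaw -0.21401657940288396
q 0.597 T [ 0.07  0.22 -0.1 ] F [-0.   0.1  0.7]
q 0.895 T [ 0.11  0.34 -0.08] F [-0.3 -0.1  1.2]
q 1.194 T [ 0.18  0.46 -0.12] F [-2.   1.1  0.6]
q 1.444 T [ 0.28  0.5  -0.12] F [-2.4  1.2  2. ]
q 1.554 T [ 0.36  0.56 -0.07] F [-2.7  1.5  1. ]
q 1.595 T [0.45 0.6  0.61] F [-1.6  2.7  2.6]
q 1.627 T [0.49 0.6  0.73] F [-3.   2.2  3.2]
q 1.658 T [0.5  0.36 0.79] F [-1.5  2.7  2. ]
t 42.975
True
44.875
```

View pics/k2.png

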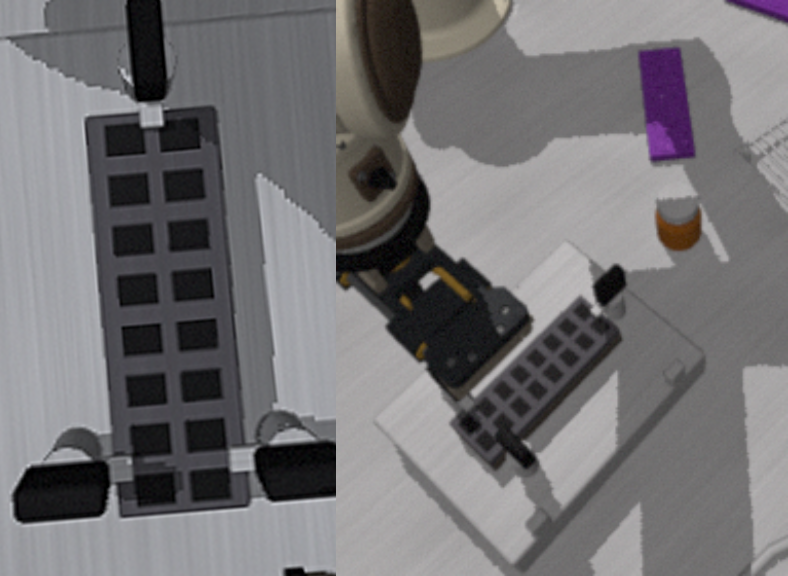

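All three tongues lie over the plate, pointing straight at it: end at (152,115), front at (120,465), back at (243,458). The plate corners are where they were, (86,117) and (248,505), and the jar stands untouched. The gripper is clear, so I'm handing in.

```bash
python3 -c "
from rig import job,monitor
print(monitor.read_wrist_force(),monitor.read_t()); job.job_done()"
```

```text
[-0.66548667 -0.48500331 -0.04982943] 44.875
the job is handed in; nothing more can be done
```

I moved the plate from the rack to the heater block and locked it with the end knob first, then the front and back knobs. I handed the job in at 44.9 s; it reported no verdict.

- **Plate:** it touched down at about the expected height. In the images it sits within about 0.5 mm and 0.1° of the bed, and it had not moved after the clamps were turned.
- **Knobs:** each was turned until the torque rose at its stop. The end knob fell slightly short on the first pass, with no stop felt, so I gripped it again and drove it home before touching the pair. In the last picture all three tongues point straight over the plate.
- **Bystanders:** the jar stands untouched in the last picture. The brush was undisturbed when I lifted the plate; I did not look at it again after that, but the arm did not go back near the rack.
- **Camera agreement:** the three cameras placed the bed within about 1 mm of each other. The gripper was clear of everything at hand-in.

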